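# Open a screw-top pot and load its check weight on the balance

### The job

Unscrew the lid of the larger of the two screw-top pots, without forcing its thread, and stand it mouth down on the floor of the grey parts tray. Then take the brass check weight out of that pot by its knob and set it gently, upright, on the middle of the balance's pan. Leave the other two brass weights and the black loupe where they stand.

Things in the scene. Friction and masses are not known exactly. Their poses are not given: they have to be found in the camera images.
- lid_middle (a point): Centre of the large pot's lid, half-way up: a loose dark grey fluted drum, 50 mm in diameter, 39 mm tall, closed on top, bore 44 mm, 190 g. On its axis, 19.5 mm above the mouth edge; z up along the axis. Closed, the mouth edge sits on the pot's shoulder, 26 mm above the bench. It turns easily, stays at any height when let go, and once free lifts straight off.
- pot_lid: The same lid; origin at the centre of its mouth edge. Right-handed thread, 6.5 mm rise per turn: it unscrews anticlockwise seen from above and rises as it turns, with about 0.7 mm of play up and down. Free after about one and a half turns (8 to 11 rad), 8 to 11 mm up. Until then a pull only meets resistance (keep it under 50 N); over 150 N between lid and pot counts as forcing it.
- large_pot: The larger pot, aluminium, fixed to the bench; origin under its centre at bench height, z up. A 72 x 72 x 6 mm foot with four screws, a round body 50 mm in diameter up to a shoulder at 26 mm, then the threaded neck (43 mm over the thread), hidden by the lid while closed. The pots may have changed places.
- pot_neck (a point): Centre of the top rim of the large pot's neck, 44.5 mm above the bench, z up. Inside the neck is a round cup, 33 mm wide and 11.5 mm deep, in which the check weight stands.
- small_lid_top (a point): Centre of the top of the smaller pot, which is closed and stays so: same make, fixed to the bench on a 56 x 56 mm foot, lid 36 mm in diameter, 52 mm high in all.
- weight_middle (a point): Centre of the brass check weight, half-way up (13 mm above its underside), z up along its axis. It stands upright in the large pot's cup, at first hidden by the lid. Round body 30 mm in diameter, 17 mm high; knob on top 10 mm in diameter, 17 to 26 mm above the underside. About 83 g, give or take a fifth. In the pot its body stands 5.5 mm above the rim, so the knob is free all round.
- check_weight: The same check weight; origin at the centre of its underside.
- pan_centre (a point): Centre of the upper face of the balance's round steel pan, 80 mm in diameter, 46 mm above the bench when empty; moves with the pan. The balance is white, 125 mm deep, 150 mm wide, its body 34 mm high, with a sloped key panel on the robot's side of the pan.
- pan (a joint): How far the pan is pressed down, m: 0 empty, stop at 0.006; spring 1.5 N per mm, so the check weight alone sinks it about 0.5 mm. A hard press or a drop drives it to the stop.
- tray_free (a point): A point on the floor of the grey parts tray, 3 mm above the bench, in the middle of its free part; z up, y towards two round steel blocks (62 mm wide, 11 mm high) at the tray's other end, nearest edge about 65 mm away. Fixed. The tray's side walls are 75 mm away along x both ways, its near end wall 55 mm away towards -y; rim 22 mm above the bench.
- weight_0_middle (a point): Centre of a larger loose brass weight with a knob, 38 mm in diameter, 28 mm high, 14 mm above the bench; not to be disturbed.
- weight_2_middle (a point): Centre of a slim loose brass weight with a knob, 24 mm in diameter, 32 mm high, 16 mm above the bench; not to be disturbed.
- loupe_middle (a point): Centre of a loose black stand loupe (waisted round eyepiece), 39 mm in diameter, 32 mm high, 16 mm above the bench; not to be disturbed.
There are look-alikes about, which are no part of the job. Leave any orange look-alike of the pot_lid alone.

How it is judged:
By the outcome, as a careful person would: the job done as asked, in the order asked, and still so for the second after the job is handed in, with the robot touching nothing.
It also fails if it takes over 72 s, if anything falls off the work surface, if the arm or the gripper's body presses on something with over 40 N, if the wrist force passes 120 N, or if a joint passes its speed limit or range.

### The arm

A 6-joint arm with a two-finger parallel gripper is mounted at the origin on a cart in front of the work surface, level with it; the furniture and walls round the work are solid. World frame = base frame: x ahead of the robot, y to its left, z up, the work surface at z = 0. Lengths are in m, angles in degrees, forces in N, time in s.
With the tool pointing down it reaches from about 0.3 to 0.75 m from the base axis. Payload 8.5 kg.
Tool frame: the origin (TCP) lies midway between the tips of the shut fingers; the grasp point (between the pads) lies env.tcp_to_grasp behind it (env.tcp_to_grasp is the distance from the TCP to the grasp point, in m); z points along the fingers, y is the direction in which the jaws open and shut (so a half turn about z gives the same grasp; the last joint's range is limited). The gripper opens to 85 mm and grips with 20 to 120 N. Pads are 22 mm wide; open, the fingers measure 114 mm over their backs; the gripper's body (76 mm by 85 mm) begins 54 mm behind the grasp point. The pads swing forward as they close: fully open they stand 13 mm farther back than shut.
Start: joints at [-81.377, 21.807, 74.336, -0, 83.858, -12.336], TCP at [0.197, -0.514, 0.231] pointing down, gripper open.
Joint ranges: [-178.18, 178.18], [-50.72, 133.34], [12.68, 142.11], [-81.47, 261.47], [9.98, 163.14], [-165.26, 165.26]. Speed limits (degrees/s): [136.94, 136.94, 180, 180, 180, 180].

### API

Orientations are given as a 3x3 rotation matrix whose columns are the frame's x, y, z axes.
In Python, from rig import readout, imaging, job, env gives the robot as it stands.
- The arm moves only by the tool move_arm, never from a script. Its argument "motion" is a list of rows, each a list of 3 entries, a list of its own where there are three numbers: the shift along the tool's x, y, z normalised to -1 to 1, where 1 is 0.02 m, then the turn, a rotation vector about the tool's x, y, z normalised to -1 to 1, where 1 is 120 degrees, then the gripper command: -1 is shut, 1 is fully open, values between are in proportion. In form: [[[tx, ty, tz], [rx, ry, rz], claw], ...]. A call has 1 to 12 rows; each row shifts and turns the pose as measured when the row begins, along the tool's axes as they then stand; what a row does not reach is not made up. A row lasts 1/12 s, in which the tool goes at most 41.7 mm and 7.16 degrees, less where a joint would pass 70% of its speed; a pose out of reach is approached as far as the arm can. A call with a number of a shift or a turn outside -1 to 1 is refused whole. A call with a gripper value outside its range is refused whole. The fingers move at their own pace and stop on an object; "squeeze" is the grip in N (left out, the last holds). Time passes only in rows, so rows that do not move let the fingers close. It gives the time, the measured TCP pose, the force and the opening at its end, in the units of the state.
- readout.observe(): the state, without advancing time (a new reading comes with each control period).
- imaging.get_image(name): name is "scene" or "top"; returns a dict with "img" (400x640x3 uint8, blue, green, red), "fov_y" (degrees; the focal length in pixels is half the picture's height over the tangent of half this angle, whatever the lens; pixels are square), "cx", "cy" (the principal point, pixels), "eye" and "orientation" of the camera in the world. Camera axes: x right, y up, looking along -z (the intrinsics and any distortion apply to the point x, -y, -z); pixel columns grow to the right and rows downward; lengths in m; the calibration is good to about 2 mm. A picture is of the moment at which its call begins. There is no depth.
- job.close_job(): hands the job in, once; it reports no verdict.
The state is a dict: "time_s": time; "q": joint angles; "qvel": joint speeds; "joint_efforts": joint torques, N m; "position": TCP position; "tool_rot": TCP orientation; "ft_force": force on the tool from outside, world axes, zero at the start; "wrist_torque": the same for the moment, N m; "grip_width": finger opening in m.
Only numpy, scipy, OpenCV 4.12 (cv2) and the standard library are available. Lean on these libraries where they do the work, as an engineer would, in place of code of your own. Each camera call takes 0.05 s, during which the arm holds its last target.

## Working session

There is one attempt and no reset: what is moved stays moved. The work goes in short steps, Python scripts to look and compute and a tool call to move; the robot and the scene stay as the last step left them, time stands still between calls to the robot, and variables do not carry over. Pictures are saved under pics/ and viewed, and the job is handed in when it is done.

Besides the shell and the picture viewer there is one more tool, called after "Call:" as name(argument=value, ...) on one line, values as JSON. move_arm: Moves the arm, as the interface text tells. Its arguments: {"type":"object","properties":{"motion":{"type":"array","items":{"type":"array"}},"squeeze":{"type":"number"}},"required":["motion"]}

```bash
ls; mkdir -p pics; python3 - <<'E'
from rig import readout, imaging, job, env
import cv2
print(env.tcp_to_grasp, [a for a in dir(env) if a[0]!='_'])
print(readout.observe())
for n in ("scene","top"):
    d=imaging.get_image(n); cv2.imwrite(f"pics/{n}0.png",d["img"]); print(n,{k:v for k,v in d.items() if k!="img"})
E
```

```text
pics
0.0187 ['MotionError', 'tcp_to_grasp']
{'time_s': 0.0, 'q': array([-8.13780440e+01,  2.18427622e+01,  7.43860676e+01, -2.50570658e-04,
        8.38570220e+01, -1.23351241e+01]), 'qvel': array([ 0.1022918 , -0.1155049 , -0.09978239,  0.0961756 ,  0.14019245,
        0.04192978]), 'joint_efforts': array([ 7.75595508e-04, -4.48462486e+01, -2.31278765e+01, -7.39128473e-05,
        4.86427685e-03, -3.68621880e-07]), 'position': array([ 0.1966752 , -0.51331815,  0.23068743]), 'tool_rot': array([[ 9.33848483e-01,  3.57668782e-01, -2.28930013e-04],
       [ 3.57668716e-01, -9.33847363e-01,  1.48081144e-03],
       [ 3.15854337e-04, -1.46473463e-03, -9.99998877e-01]]), 'ft_force': array([0.22580689, 0.64396251, 0.37529564]), 'wrist_torque': array([-0.0134162 ,  0.01494986,  0.01812233]), 'grip_width': 0.08535008367431239}
scene {'fov_y': 44.764153171797616, 'cx': 318.0271089407285, 'cy': 201.87376490686182, 'eye': array([0.18857782, 0.38195907, 0.64456816]), 'orientation': array([[-0.8594414 ,  0.33186887, -0.3888747 ],
       [-0.51095658, -0.58267306,  0.63199326],
       [-0.01684792,  0.74185926,  0.67034393]])}
top {'fov_y': 48.73855513980807, 'cx': 317.49613268512394, 'cy': 197.0869238973434, 'eye': array([ 0.43642064, -0.16063755,  0.91409308]), 'orientation': array([[-0.0198675 ,  0.99374231, -0.10991586],
       [-0.99969618, -0.02134914, -0.01231922],
       [-0.01458874,  0.10963772,  0.99386455]])}
```

View pics/scene0.png

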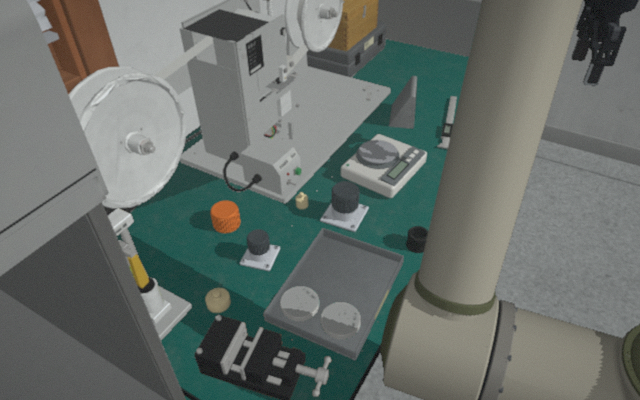

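View pics/top0.png

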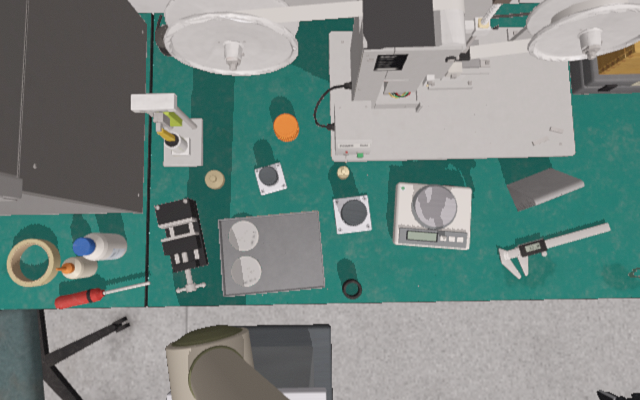

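```bash
cat > h.py <<'E'
import numpy as np, cv2
from rig import readout, imaging, job, env
def cam(d):
    f=d["img"].shape[0]/2/np.tan(np.radians(d["fov_y"]/2)); return f,d["cx"],d["cy"],np.array(d["eye"]),np.array(d["orientation"])
def proj(d,p):
    f,cx,cy,e,R=cam(d); c=(np.atleast_2d(p)-e)@R
    return np.c_[cx+f*c[:,0]/-c[:,2], cy+f*(-c[:,1])/-c[:,2]]
def atz(d,uv,z):
    f,cx,cy,e,R=cam(d); uv=np.atleast_2d(uv)
    r=np.c_[(uv[:,0]-cx)/f,-(uv[:,1]-cy)/f,-np.ones(len(uv))]@R.T
    return e+r*((z-e[2])/r[:,2])[:,None]
def crop(d,name,u0,v0,u1,v1,s):
    im=cv2.resize(d["img"][v0:v1,u0:u1],None,fx=s,fy=s,interpolation=cv2.INTER_CUBIC); cv2.imwrite("pics/"+name,im)
def circ(p,r,n=48):
    t=np.linspace(0,2*np.pi,n); return np.c_[p[0]+r*np.cos(t),p[1]+r*np.sin(t),np.full(n,p[2])]
E
python3 - <<'E'
from h import *
d=imaging.get_image("top"); crop(d,"t1.png",210,150,370,310,5)[0] if 0 else None
crop(d,"t1.png",210,160,350,310,4)
crop(d,"t2.png",320,150,480,300,4)
s=imaging.get_image("scene"); crop(s,"s1.png",260,120,440,260,4)
for n,uv,z in [("lid",(353,213),.065),("pan",(435,207),.046),("loupe",(352,288),.032),("w2",(343,172),.032),("w0",(214,180),.028),("small",(269,176),.052)]:
    print(n,atz(d,uv,z).round(4))
for n,uv,z in [("lid",(345,188),.065),("pan",(377,151),.046)]:
    print(n,atz(s,uv,z).round(4))
E
```

```text
lid [[ 0.498  -0.2178  0.065 ]]
pan [[ 0.5079 -0.3804  0.046 ]]
loupe [[ 0.353  -0.2139  0.032 ]]
w2 [[ 0.5839 -0.2023  0.032 ]]
w0 [[0.5739 0.0602 0.028 ]]
small [[ 0.5758 -0.0549  0.052 ]]
lid [[ 0.5012 -0.2216  0.065 ]]
pan [[ 0.5099 -0.3781  0.046 ]]
```

View pics/t1.png

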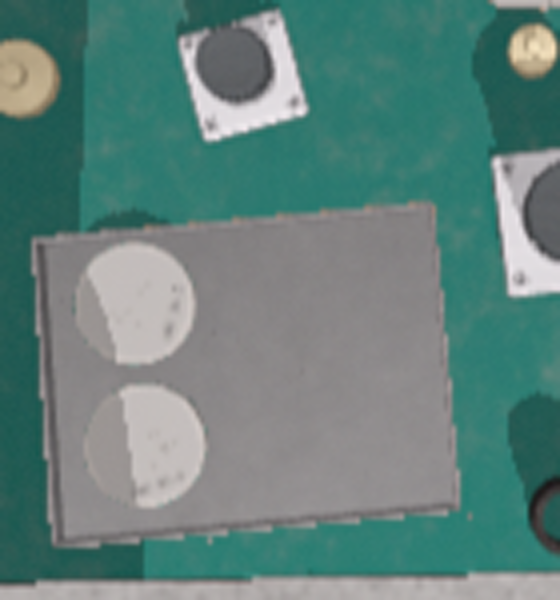

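View pics/t2.png

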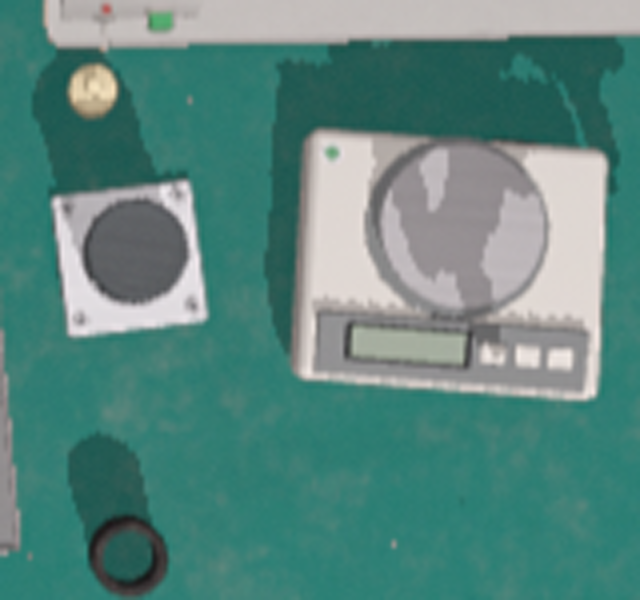

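View pics/s1.png

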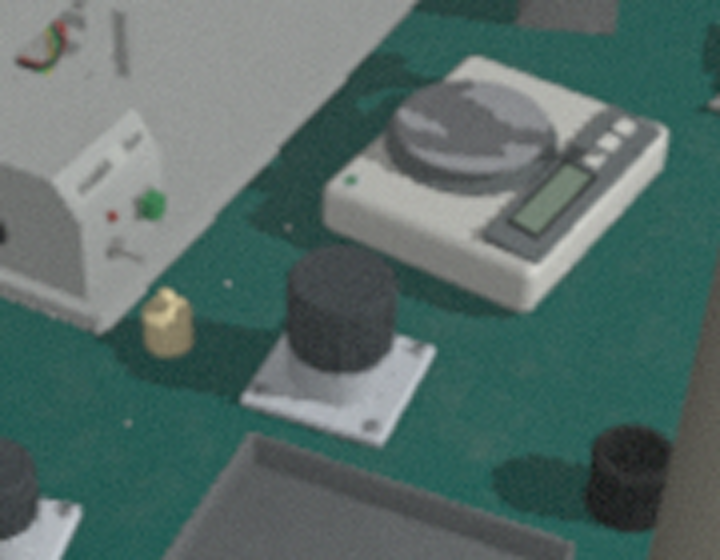

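```bash
python3 - <<'E'
from h import *
d=imaging.get_image("top"); s=imaging.get_image("scene")
A=lambda d,l,o,z:atz(d,np.array(l)/4+np.array(o)+ -0.375,z)
print("lid top",A(d,[(136,251)],(320,150),.065).round(4))
f=A(d,[(53,197),(187,180),(206,320),(70,337)],(320,150),.006);print("foot",f.round(4),f.mean(0).round(4),np.linalg.norm(np.diff(f,axis=0),axis=1))
f=A(s,[(245,398),(384,442),(435,350)],(260,120),.006);print("foot scene",f.round(4),((f[0]+f[2])/2).round(4))
print("lid scene",A(s,[(343,281)],(260,120),.065).round(4))
print("pan",A(d,[(464,228)],(320,150),.046).round(4),A(s,[(471,131)],(260,120),.046).round(4))
t=A(d,[(35,240),(435,205),(458,510),(57,545)],(210,160),.022);print("tray rim",t.round(4),np.linalg.norm(np.diff(t,axis=0),axis=1))
print("w2",A(d,[(93,92)],(320,150),.032).round(4),"scene",A(s,[(168,297)],(260,120),.032).round(4))
b=A(d,[(135,302),(145,445)],(210,160),.014);print("blocks",b.round(4))
print("loupe",A(d,[(128,555)],(320,150),.032).round(4))
# overlay
P=np.array([.4985,-.2195]);im=d["img"].copy();im2=s["img"].copy()
for I,c in((im,d),(im2,s)):
    I[:]=I
for c,o,n,k in((d,(320,150),"ov_t.png",4),(s,(260,120),"ov_s.png",4)):
    I=cv2.resize(c["img"][o[1]:o[1]+150,o[0]:o[0]+170],None,fx=k,fy=k,interpolation=cv2.INTER_CUBIC)
    for p,r in (((*P,.065),.025),((*P,.026),.025),((.508,-.381,.046),.04),((.508,-.381,.034),.003)):
        q=(proj(c,circ(p,r))-np.array(o)+.5)*k-.5
        cv2.polylines(I,[q.round().astype(int).reshape(-1,1,2)],True,(0,255,255),1)
    cv2.imwrite("pics/"+n,I)
E
```

```text
lid top [[ 0.4992 -0.2191  0.065 ]]
foot [[ 0.5324 -0.1811  0.006 ]
 [ 0.5398 -0.2505  0.006 ]
 [ 0.4674 -0.2579  0.006 ]
 [ 0.4602 -0.1881  0.006 ]] [ 0.5    -0.2194  0.006 ] [0.06980875 0.07275229 0.07020942]
foot scene [[ 0.5295 -0.181   0.006 ]
 [ 0.4593 -0.1877  0.006 ]
 [ 0.4667 -0.2552  0.006 ]] [ 0.4981 -0.2181  0.006 ]
lid scene [[ 0.4981 -0.2173  0.065 ]]
pan [[ 0.5086 -0.3817  0.046 ]] [[ 0.5072 -0.3741  0.046 ]]
tray rim [[ 0.4934  0.0523  0.022 ]
 [ 0.5069 -0.1508  0.022 ]
 [ 0.3548 -0.1592  0.022 ]
 [ 0.3413  0.0406  0.022 ]] [0.20359916 0.15240494 0.20026352]
w2 [[ 0.5826 -0.202   0.032 ]] scene [[ 0.583  -0.1997  0.032 ]]
blocks [[ 0.4613  0.003   0.014 ]
 [ 0.3892 -0.0019  0.014 ]]
loupe [[ 0.3523 -0.2131  0.032 ]]
```

View pics/ov_t.png

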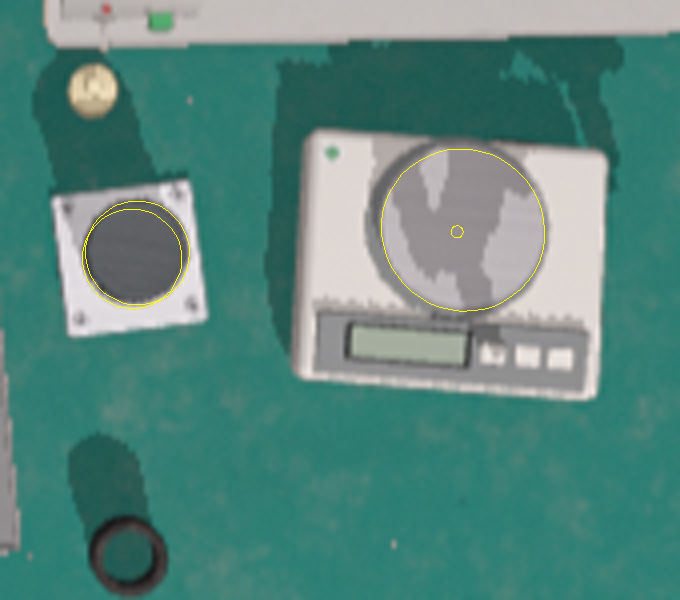

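View pics/ov_s.png

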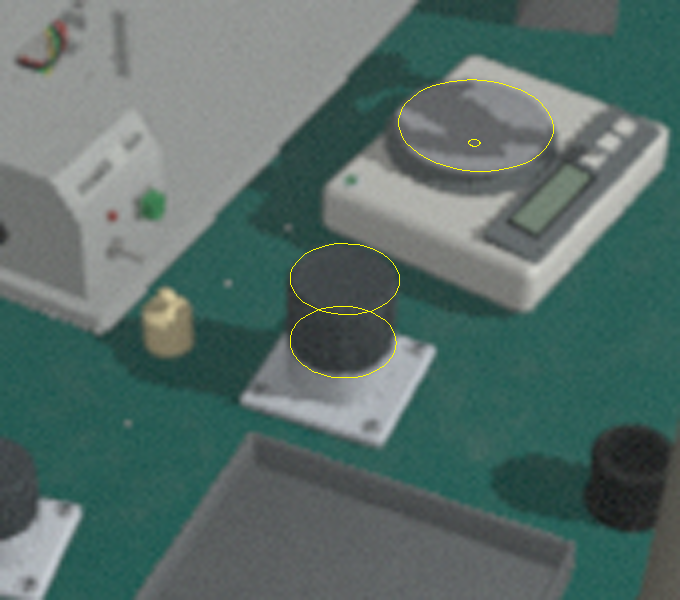

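Call:
move_arm(motion=[[[0.92,-0.4,0],[0,0,0],1],[[0.92,-0.4,0],[0,0,0],1],[[0.92,-0.4,0],[0,0,0],1],[[0.92,-0.4,0],[0,0,0],1],[[0.92,-0.4,0],[0,0,0],1],[[0.92,-0.4,0],[0,0,0],1],[[0.92,-0.4,0],[0,0,0],1],[[0.92,-0.4,0],[0,0,0],1],[[0.92,-0.4,0],[0,0,0],1],[[0.92,-0.4,0],[0,0,0],1],[[0.92,-0.4,0],[0,0,0],1],[[0.92,-0.4,0],[0,0,0],1]], squeeze=40)

```text
time_s: 1.3
position: [0.3734, -0.3397, 0.23]
tool_rot: [[0.936, 0.351, -0.001], [0.351, -0.936, 0.001], [-0.0, -0.002, -1.0]]
ft_force: [0.4, -0.4, -0.9]
grip_width: 0.0852
```

```bash
cat > st.py <<'E'
import sys
from h import *
o=readout.observe(); R=o["tool_rot"]; p=o["position"]
print("t",round(o["time_s"],2),"p",p.round(4),"q",o["q"].round(1),"F",o["ft_force"].round(1),"M",o["wrist_torque"].round(2),"w",round(o["grip_width"],4),"yaw",round(np.degrees(np.arctan2(R[1,0],R[0,0])),1),"tilt",np.degrees(R[:2,2]).round(2))
if len(sys.argv)>3:
    t=np.array(list(map(float,sys.argv[1:4]))); print("to go (units)",(R.T@(t-p)/.02).round(3))
E
python3 st.py .4985 -.2185 .231
```

```text
t 1.3 p [ 0.3734 -0.3397  0.23  ] q [-55.8  17.4  81.4  -0.   81.3  13.7] F [ 0.4 -0.4 -0.9] M [ 0.02  0.01 -0.  ] w 0.0852 yaw 20.6 tilt [-0.06  0.08]
to go (units) [ 7.988 -3.476 -0.048]
```

Call:
move_arm(motion=[[[0.92,-0.4,0],[0,0,0.06],1],[[0.88,-0.49,0],[0,0,0.06],1],[[0.81,-0.6,0],[0,0,0.06],1],[[0.73,-0.69,0],[0,0,0.06],1],[[0.64,-0.77,0],[0,0,0.06],1],[[0.54,-0.84,0],[0,0,0.06],1],[[0.43,-0.9,0],[0,0,0.06],1],[[0.32,-0.95,0],[0,0,0.06],1],[[0.14,-0.68,0],[0,0,0.06],1],[[0,0,0.7],[0,0,0.06],1],[[0,0,0.7],[0,0,0.06],1],[[0,0,0.7],[0,0,0.06],1]])

```text
time_s: 2.3
position: [0.5122, -0.2124, 0.1892]
tool_rot: [[0.413, -0.911, 0.004], [-0.911, -0.413, -0.001], [0.003, -0.003, -1.0]]
ft_force: [-0.5, -0.7, -0.1]
grip_width: 0.0855
```

```bash
python3 st.py .4985 -.2185 .1
```

```text
t 2.3 p [ 0.5122 -0.2124  0.1892] q [-3.480e+01  2.410e+01  7.790e+01  1.000e-01  7.770e+01  1.208e+02] F [-0.5 -0.7 -0.1] M [-0.01 -0.01 -0.  ] w 0.0855 yaw -65.6 tilt [ 0.26 -0.08]
to go (units) [-0.018  0.767  4.459]
```

Call:
move_arm(motion=[[[0,0.4,0.5],[0,0,0.06],0.8],[[0.04,0.37,0.6],[0,0,0.06],0.7],[[0,0,0.7],[0,0,0.06],0.6],[[0,0,0.8],[0,0,0.06],0.5],[[0,0,0.8],[0,0,0.06],0.5],[[0,0,0.6],[0,0,0.0],0.5],[[0,0,0.2],[0,0,0.0],0.5]])

```text
time_s: 2.88
position: [0.4973, -0.2179, 0.0994]
tool_rot: [[-0.206, -0.978, 0.002], [-0.978, 0.206, 0.0], [-0.001, -0.002, -1.0]]
ft_force: [-0.2, 0.5, 0.5]
grip_width: 0.0637
```

```bash
python3 st.py .4985 -.2185 .031; python3 - <<'E'
from h import *
s=imaging.get_image("scene"); crop(s,"s2.png",270,120,430,250,5)
s=imaging.get_image("top"); crop(s,"t3.png",270,120,430,250,5)
E
```

```text
t 2.88 p [ 0.4973 -0.2179  0.0994] q [-3.620e+01  2.870e+01  8.690e+01  1.000e-01  6.430e+01  1.557e+02] F [-0.2  0.5  0.5] M [ 0.02 -0.01  0.01] w 0.0637 yaw -101.9 tilt [0.13 0.02]
to go (units) [ 0.021 -0.059  3.42 ]
```

View pics/s2.png

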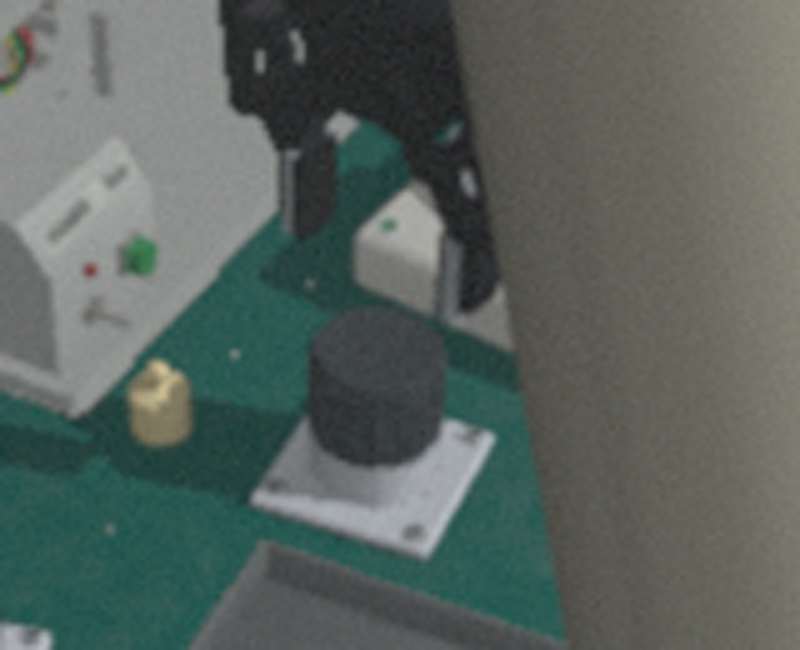

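View pics/t3.png

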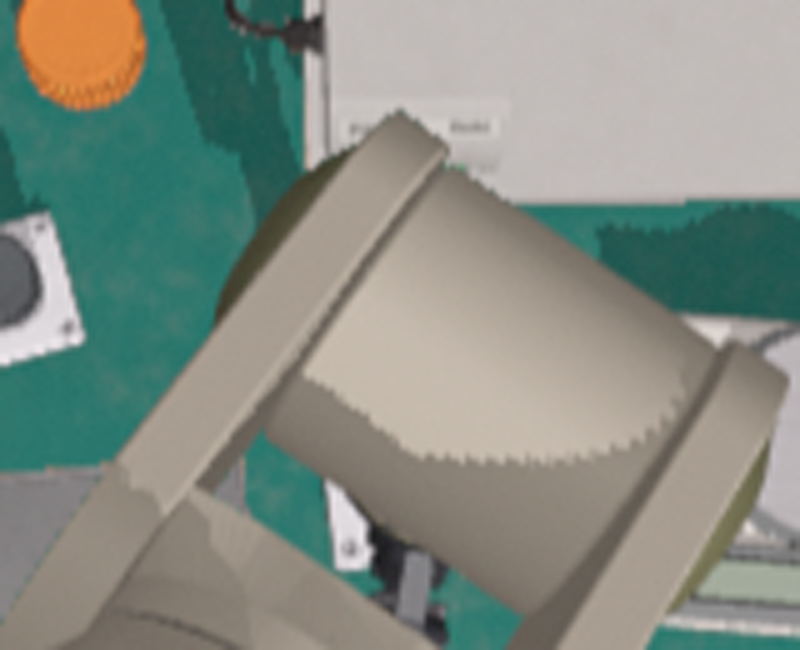

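Call:
move_arm(motion=[[[0.01,-0.03,0.8],[0,0,0.0],0.4],[[0.01,-0.02,0.9],[0,0,0],0.4],[[0,0,0.8],[0,0,0],0.4],[[0,0,0.5],[0,0,0],0.4],[[0,0,0.2],[0,0,0],0.4],[[0,0,0],[0,0,0],0.3]])

```text
time_s: 3.48
position: [0.5023, -0.221, 0.0398]
tool_rot: [[-0.201, -0.979, 0.012], [-0.98, 0.201, -0.007], [0.004, -0.013, -1.0]]
ft_force: [-1.1, -0.3, -0.2]
grip_width: 0.0559
```

```bash
python3 st.py .4985 -.2185 .031
```

```text
t 3.48 p [ 0.5023 -0.221   0.0398] q [-3.620e+01  3.360e+01  9.000e+01  1.000e-01  5.560e+01  1.554e+02] F [-1.1 -0.3 -0.2] M [-0.08  0.03 -0.  ] w 0.0559 yaw -101.6 tilt [ 0.71 -0.4 ]
to go (units) [-0.088  0.216  0.439]
```

```bash
cat >> st.py <<'E'
w=np.cross(R[:,2],[0,0,-1]); print("level (units)",(np.degrees(R.T@w)/120).round(4))
E
python3 st.py .4985 -.2185 .031
```

```text
t 3.48 p [ 0.5023 -0.221   0.0398] q [-3.620e+01  3.360e+01  9.000e+01  1.000e-01  5.560e+01  1.554e+02] F [-1.1 -0.3 -0.2] M [-0.08  0.03 -0.  ] w 0.0559 yaw -101.6 tilt [ 0.71 -0.4 ]
to go (units) [-0.088  0.216  0.439]
level (units) [-0.0064 -0.0021 -0.    ]
```

Call:
move_arm(motion=[[[-0.04,0.1,0.2],[-0.006,-0.002,0],0.3],[[-0.04,0.1,0.2],[0,0,0],0.3],[[0,0,0],[0,0,0],0.3]])

```text
time_s: 3.73
position: [0.4994, -0.2191, 0.0333]
tool_rot: [[-0.201, -0.98, 0.003], [-0.98, 0.201, -0.002], [0.001, -0.003, -1.0]]
ft_force: [-0.4, 0.2, 1.0]
grip_width: 0.0553
```

```bash
python3 st.py .4985 -.2185 .031
```

```text
t 3.73 p [ 0.4994 -0.2191  0.0333] q [-36.1  34.1  90.4   0.   55.2 155.4] F [-0.4  0.2  1. ] M [-0.01 -0.01  0.04] w 0.0553 yaw -101.6 tilt [ 0.15 -0.1 ]
to go (units) [-0.022  0.053  0.115]
level (units) [-0.0014 -0.0006  0.    ]
```

Now close at modest squeeze and watch lateral force for centring.

Call:
move_arm(motion=[[[-0.02,0.05,0.05],[-0.001,0,0],0.1],[[0,0,0],[0,0,0],0.05],[[0,0,0],[0,0,0],0.0],[[0,0,0],[0,0,0],-0.1]], squeeze=30)

```text
time_s: 4.07
position: [0.501, -0.2196, 0.0344]
tool_rot: [[-0.2, -0.98, 0.007], [-0.98, 0.2, -0.005], [0.004, -0.008, -1.0]]
ft_force: [2.0, -1.3, -3.3]
grip_width: 0.0496
```

```bash
python3 st.py .4985 -.2185 .031
```

```text
t 4.07 p [ 0.501  -0.2196  0.0344] q [-36.1  34.   90.4   0.   55.1 155.5] F [ 2.  -1.3 -3.3] M [-0.13 -0.23  0.03] w 0.0496 yaw -101.6 tilt [ 0.43 -0.3 ]
to go (units) [-0.031  0.135  0.17 ]
level (units) [-0.004  -0.0018  0.    ]
```

Call:
move_arm(motion=[[[0,0,-0.007],[-0.002,-0.001,-0.03],-0.1],[[0,0,-0.007],[-0.001,0,-0.06],-0.1],[[0,0,-0.007],[0,0,-0.06],-0.1],[[0,0,-0.007],[0,0,-0.06],-0.1],[[0,0,-0.007],[0,0,-0.06],-0.1],[[0,0,-0.007],[0,0,-0.06],-0.1]])

```text
time_s: 4.57
position: [0.4997, -0.2193, 0.0347]
tool_rot: [[0.472, -0.881, -0.002], [-0.881, -0.472, -0.001], [-0.0, 0.002, -1.0]]
ft_force: [1.0, -1.5, -2.2]
grip_width: 0.0499
```

```bash
python3 st.py .4985 -.2185 .031
```

```text
t 4.57 p [ 0.4997 -0.2193  0.0347] q [-3.610e+01  3.410e+01  9.010e+01 -1.000e-01  5.580e+01  1.158e+02] F [ 1.  -1.5 -2.2] M [-0.18 -0.04 -0.01] w 0.0499 yaw -61.8 tilt [-0.1  -0.04]
to go (units) [-0.064  0.033  0.186]
level (units) [ 0.0009  0.0001 -0.    ]
```

Call:
move_arm(motion=[[[0,0,-0.01],[0,0,-0.06],-0.1],[[0,0,-0.01],[0,0,-0.06],-0.1],[[0,0,-0.01],[0,0,-0.06],-0.1],[[0,0,-0.01],[0,0,-0.06],-0.1],[[0,0,-0.01],[0,0,-0.06],-0.1],[[0,0,-0.01],[0,0,-0.06],-0.1],[[0,0,-0.01],[0,0,-0.06],-0.1],[[0,0,-0.01],[0,0,-0.06],-0.1],[[0,0,-0.01],[0,0,-0.06],-0.1],[[0,0,-0.01],[0,0,-0.06],-0.1],[[0,0,-0.01],[0,0,-0.06],-0.1],[[0,0,-0.01],[0,0,-0.06],-0.1]])

```text
time_s: 5.57
position: [0.4984, -0.2222, 0.0365]
tool_rot: [[0.913, 0.409, -0.004], [0.409, -0.913, -0.004], [-0.005, 0.002, -1.0]]
ft_force: [1.8, -1.9, -3.3]
grip_width: 0.0496
```

```bash
python3 st.py .4985 -.2185 .031
```

```text
t 5.57 p [ 0.4984 -0.2222  0.0365] q [-36.3  34.   90.   -0.4  56.1  29.8] F [ 1.8 -1.9 -3.3] M [-0.27 -0.39 -0.02] w 0.0496 yaw 24.1 tilt [-0.23 -0.24]
to go (units) [ 0.082 -0.17   0.276]
level (units) [ 0.0011  0.0025 -0.    ]
```

Call:
move_arm(motion=[[[0.01,-0.02,-0.01],[0.001,0.002,-0.06],-0.1],[[0.01,0,-0.01],[0,0,-0.06],-0.1],[[0,0,-0.01],[0,0,-0.06],-0.1],[[0,0,-0.01],[0,0,-0.06],-0.1],[[0,0,-0.01],[0,0,-0.06],-0.1],[[0,0,-0.01],[0,0,-0.06],-0.1],[[0,0,-0.01],[0,0,-0.06],-0.1],[[0,0,-0.01],[0,0,-0.06],-0.1],[[0,0,-0.01],[0,0,-0.06],-0.1],[[0,0,-0.01],[0,0,-0.06],-0.1],[[0,0,-0.01],[0,0,-0.06],-0.1],[[0,0,-0.01],[0,0,-0.06],-0.1]])

```text
time_s: 6.57
position: [0.5011, -0.2239, 0.038]
tool_rot: [[-0.343, 0.939, 0.005], [0.939, 0.343, -0.003], [-0.005, 0.003, -1.0]]
ft_force: [2.4, -0.5, -3.4]
grip_width: 0.0497
```

```bash
python3 st.py .4985 -.2185 .031
```

```text
t 6.57 p [ 0.5011 -0.2239  0.038 ] q [-36.5  33.9  89.7   0.   56.  -56.5] F [ 2.4 -0.5 -3.4] M [-0.06 -0.47 -0.09] w 0.0497 yaw 110.0 tilt [ 0.27 -0.18]
to go (units) [ 0.302 -0.03   0.35 ]
level (units) [ 0.0016  0.0022 -0.    ]
```

Call:
move_arm(motion=[[[0.05,0,-0.01],[0.001,0.001,-0.06],-0.1],[[0.05,0,-0.01],[0.001,0.001,-0.06],-0.1],[[0.04,0,-0.01],[0,0,-0.06],-0.1],[[0,0,-0.01],[0,0,-0.06],-0.1],[[0,0,-0.01],[0,0,-0.06],-0.1],[[0,0,-0.01],[0,0,-0.06],-0.1],[[0,0,-0.01],[0,0,-0.06],-0.1],[[0,0,-0.01],[0,0,-0.06],-0.1],[[0,0,-0.01],[0,0,-0.06],-0.1],[[0,0,-0.01],[0,0,-0.06],-0.1],[[0,0,-0.01],[0,0,-0.06],-0.1],[[0,0,-0.01],[0,0,-0.06],-0.1]])

```text
time_s: 7.57
position: [0.5025, -0.2217, 0.0395]
tool_rot: [[-0.961, -0.276, 0.005], [-0.276, 0.961, -0.001], [-0.005, -0.003, -1.0]]
ft_force: [2.4, -0.1, -3.6]
grip_width: 0.05
```

```bash
python3 st.py .5 -.221 .031;  python3 - <<'E'
from h import *
s=imaging.get_image("scene"); crop(s,"s3.png",270,120,430,250,5)
E
```

```text
t 7.57 p [ 0.5025 -0.2217  0.0395] q [-3.620e+01  3.380e+01  8.960e+01  1.000e-01  5.630e+01 -1.423e+02] F [ 2.4 -0.1 -3.6] M [ 0.09 -0.32  0.05] w 0.05 yaw -164.0 tilt [ 0.3  -0.07]
to go (units) [0.11  0.071 0.422]
level (units) [-0.0013  0.0022  0.    ]
```

View pics/s3.png

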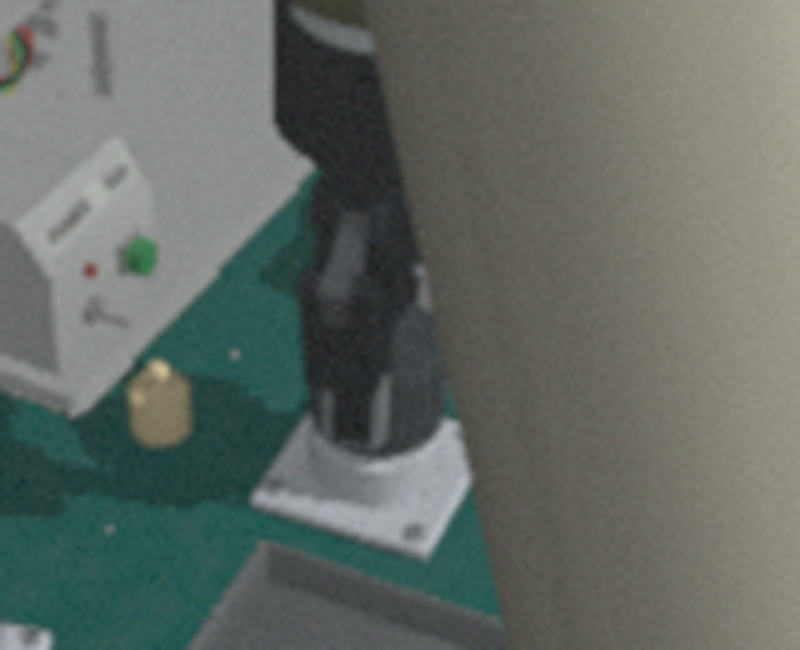

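Call:
move_arm(motion=[[[0,0,-0.01],[-0.001,0.001,-0.06],-0.1],[[0,0,-0.01],[0,0,-0.06],-0.1],[[0,0,0],[0,0,0],0.5],[[0,0,0],[0,0,0],0.5],[[0,0,0],[0,0,0],0.5],[[0,0,0],[0,0,0],0.5]])

```text
time_s: 8.12
position: [0.5021, -0.2214, 0.0401]
tool_rot: [[-0.872, -0.49, 0.002], [-0.49, 0.872, 0.0], [-0.002, -0.001, -1.0]]
ft_force: [0.2, -0.1, -0.2]
grip_width: 0.0641
```

```bash
python3 st.py .5 -.221 .0395
```

```text
t 8.12 p [ 0.5021 -0.2214  0.0401] q [-3.620e+01  3.380e+01  8.950e+01  1.000e-01  5.660e+01 -1.556e+02] F [ 0.2 -0.1 -0.2] M [-0.03 -0.01 -0.02] w 0.0641 yaw -150.7 tilt [0.11 0.03]
to go (units) [0.08  0.069 0.03 ]
level (units) [-0.0002  0.0009 -0.    ]
```

Call:
move_arm(motion=[[[0.08,0.03,0],[0,0.001,0.06],0.5],[[0,0,0],[0,0,0.06],0.5],[[0,0,0],[0,0,0.06],0.5],[[0,0,0],[0,0,0.06],0.5],[[0,0,0],[0,0,0.06],0.5],[[0,0,0],[0,0,0.06],0.5],[[0,0,0],[0,0,0.06],0.5],[[0,0,0],[0,0,0.06],0.5],[[0,0,0],[0,0,0.06],0.5],[[0,0,0],[0,0,0.06],0.5],[[0,0,0],[0,0,0.06],0.5],[[0,0,0],[0,0,0.06],0.5]])

```text
time_s: 9.12
position: [0.5, -0.2224, 0.0413]
tool_rot: [[-0.546, 0.838, 0.0], [0.838, 0.546, -0.002], [-0.002, -0.001, -1.0]]
ft_force: [-0.6, -1.4, -0.3]
grip_width: 0.0642
```

```bash
python3 st.py .5 -.221 .0395
```

```text
t 9.12 p [ 0.5    -0.2224  0.0413] q [-36.3  33.6  89.7  -0.1  56.6 -69.4] F [-0.6 -1.4 -0.3] M [ 0.02 -0.01  0.02] w 0.0642 yaw 123.1 tilt [ 0.03 -0.11]
to go (units) [0.06  0.039 0.088]
level (units) [-0.0003  0.0009  0.    ]
```

Call:
move_arm(motion=[[[0.06,0.04,0.05],[0,0.001,0.06],0.5],[[0,0,0.02],[0,0,0.06],0.5],[[0,0,0.01],[0,0,0.06],0.5],[[0,0,0],[0,0,0.06],0.5],[[0,0,0],[0,0,0.06],0.5],[[0,0,0.01],[0,0,0.06],0.5],[[0,0,0],[0,0,0.06],0.5],[[0,0,0],[0,0,0.06],0.5],[[0,0,0.01],[0,0,0.06],0.5],[[0,0,0],[0,0,0.06],0.5],[[0,0,0],[0,0,0.06],0.5],[[0,0,0],[0,0,0.06],0.5]])

```text
time_s: 10.12
position: [0.4998, -0.2217, 0.0403]
tool_rot: [[0.797, 0.604, 0.0], [0.604, -0.797, -0.002], [-0.001, 0.001, -1.0]]
ft_force: [0.2, 0.1, 0.6]
grip_width: 0.0637
```

```bash
python3 st.py .5 -.221 .0395
```

```text
t 10.12 p [ 0.4998 -0.2217  0.0403] q [-36.3  33.7  89.8  -0.1  56.5  16.6] F [0.2 0.1 0.6] M [ 0.02  0.01 -0.01] w 0.0637 yaw 37.1 tilt [ 0.   -0.09]
to go (units) [ 0.028 -0.021  0.04 ]
level (units) [ 0.0006  0.0005 -0.    ]
```

Call:
move_arm(motion=[[[0.03,-0.02,0.04],[0,0.0,0.06],0.5],[[0,0,0.02],[0,0,0.06],0.5],[[0,0,0.01],[0,0,0.06],0.5],[[0,0,0],[0,0,0.06],0.5],[[0,0,0],[0,0,0.06],0.5],[[0,0,0.01],[0,0,0.06],0.5],[[0,0,0],[0,0,0.06],0.5],[[0,0,0],[0,0,0.06],0.5],[[0,0,0.01],[0,0,0.06],0.5],[[0,0,0],[0,0,0.06],0.5],[[0,0,0],[0,0,0.06],0.5],[[0,0,0],[0,0,0.06],0.5]])

```text
time_s: 11.12
position: [0.4998, -0.2217, 0.0395]
tool_rot: [[0.659, -0.752, 0.001], [-0.752, -0.659, -0.003], [0.003, 0.002, -1.0]]
ft_force: [-0.3, -0.3, 0.2]
grip_width: 0.0641
```

```bash
python3 st.py .5 -.221 .0395
```

```text
t 11.12 p [ 0.4998 -0.2217  0.0395] q [-3.630e+01  3.370e+01  8.980e+01 -1.000e-01  5.630e+01  1.026e+02] F [-0.3 -0.3  0.2] M [ 0.02 -0.01  0.06] w 0.0641 yaw -48.8 tilt [ 0.03 -0.17]
to go (units) [-0.021 -0.03   0.001]
level (units) [ 0.0008 -0.0013 -0.    ]
```

Call:
move_arm(motion=[[[-0.02,-0.03,0],[0.001,-0.001,0.06],0.5],[[0,0,0],[0,0,0.06],0.5],[[0,0,0.01],[0,0,0.06],0.5],[[0,0,0],[0,0,0.06],0.5],[[0,0,0],[0,0,0.06],0.5],[[0,0,0.01],[0,0,0.06],0.4],[[0,0,0],[0,0,0.06],0.3],[[0,0,0],[0,0,0.0],0.1],[[0,0,0.0],[0,0,0],0],[[0,0,0],[0,0,0],-0.1],[[0,0,0],[0,0,0],-0.1]])

```text
time_s: 12.03
position: [0.5003, -0.2216, 0.0403]
tool_rot: [[-0.157, -0.988, 0.003], [-0.988, 0.157, -0.002], [0.001, -0.003, -1.0]]
ft_force: [0.7, 0.1, -0.8]
grip_width: 0.0497
```

```bash
python3 st.py .5 -.221 .0395
```

```text
t 12.03 p [ 0.5003 -0.2216  0.0403] q [-36.3  33.7  89.8   0.   56.4 152.7] F [ 0.7  0.1 -0.8] M [ 0.03 -0.08 -0.08] w 0.0497 yaw -99.0 tilt [ 0.15 -0.1 ]
to go (units) [-0.029  0.019  0.039]
level (units) [-0.0013 -0.0006 -0.    ]
```

Call:
move_arm(motion=[[[0,0,-0.008],[-0.001,0,-0.04],-0.1],[[0,0,-0.008],[0,0,-0.06],-0.1],[[0,0,-0.008],[0,0,-0.06],-0.1],[[0,0,-0.008],[0,0,-0.06],-0.1],[[0,0,-0.008],[0,0,-0.06],-0.1],[[0,0,-0.008],[0,0,-0.06],-0.1],[[0,0,-0.008],[0,0,-0.06],-0.1],[[0,0,-0.008],[0,0,-0.06],-0.1],[[0,0,-0.008],[0,0,-0.06],-0.1],[[0,0,-0.008],[0,0,-0.06],-0.1],[[0,0,-0.008],[0,0,-0.06],-0.1],[[0,0,-0.008],[0,0,-0.06],-0.1]])

```text
time_s: 13.03
position: [0.5008, -0.2221, 0.0419]
tool_rot: [[0.966, -0.259, 0.001], [-0.259, -0.966, -0.002], [0.002, 0.001, -1.0]]
ft_force: [1.0, 0.3, 0.8]
grip_width: 0.05
```

```bash
python3 st.py .5 -.221 .0395
```

```text
t 13.03 p [ 0.5008 -0.2221  0.0419] q [-36.3  33.6  89.6  -0.   56.7  68.8] F [1.  0.3 0.8] M [ 0.04 -0.14 -0.02] w 0.05 yaw -15.0 tilt [ 0.08 -0.11]
to go (units) [-0.051 -0.042  0.119]
level (units) [ 0.0007 -0.0009  0.    ]
```

Tracking the thread nicely (+1.6 mm per 84°). Continue.

Call:
move_arm(motion=[[[-0.02,0,-0.008],[0.001,-0.001,-0.06],-0.1],[[0,0,-0.008],[0,0,-0.06],-0.1],[[0,0,-0.008],[0,0,-0.06],-0.1],[[0,0,-0.008],[0,0,-0.06],-0.1],[[0,0,-0.008],[0,0,-0.06],-0.1],[[0,0,-0.008],[0,0,-0.06],-0.1],[[0,0,-0.008],[0,0,-0.06],-0.1],[[0,0,-0.008],[0,0,-0.06],-0.1],[[0,0,-0.008],[0,0,-0.06],-0.1],[[0,0,-0.008],[0,0,-0.06],-0.1],[[0,0,-0.008],[0,0,-0.06],-0.1],[[0,0,-0.008],[0,0,-0.06],-0.1]])

```text
time_s: 14.03
position: [0.5013, -0.2221, 0.0435]
tool_rot: [[0.327, 0.945, 0.002], [0.945, -0.327, 0.001], [0.001, 0.002, -1.0]]
ft_force: [1.0, 0.3, 0.3]
grip_width: 0.0498
```

```bash
python3 st.py .5 -.221 .0395
```

```text
t 14.03 p [ 0.5013 -0.2221  0.0435] q [-36.3  33.5  89.4   0.1  57.  -17.3] F [1.  0.3 0.3] M [ 0.11 -0.2  -0.03] w 0.0498 yaw 70.9 tilt [0.11 0.03]
to go (units) [ 0.031 -0.079  0.199]
level (units) [ 0.0007 -0.0006 -0.    ]
```

Call:
move_arm(motion=[[[0,-0.01,-0.008],[0.001,-0.001,-0.06],-0.1],[[0,0,-0.008],[0,0,-0.06],-0.1],[[0,0,-0.008],[0,0,-0.06],-0.1],[[0,0,-0.008],[0,0,-0.06],-0.1],[[0,0,-0.008],[0,0,-0.06],-0.1],[[0,0,-0.008],[0,0,-0.06],-0.1],[[0,0,-0.008],[0,0,-0.06],-0.1],[[0,0,-0.008],[0,0,-0.06],-0.1],[[0,0,-0.008],[0,0,-0.06],-0.1],[[0,0,-0.008],[0,0,-0.06],-0.1],[[0,0,-0.008],[0,0,-0.06],-0.1],[[0,0,-0.008],[0,0,-0.06],-0.1]])

```text
time_s: 15.03
position: [0.5008, -0.2211, 0.045]
tool_rot: [[-0.92, 0.393, -0.002], [0.393, 0.92, 0.001], [0.002, 0.001, -1.0]]
ft_force: [-0.1, -0.5, 1.1]
grip_width: 0.0501
```

```bash
python3 st.py .5 -.221 .0395
```

```text
t 15.03 p [ 0.5008 -0.2211  0.045 ] q [ -36.2   33.4   89.3    0.    57.4 -103.1] F [-0.1 -0.5  1.1] M [-0.11 -0.   -0.03] w 0.0501 yaw 156.9 tilt [-0.09  0.07]
to go (units) [ 0.04  -0.014  0.273]
level (units) [ 0.0003 -0.0009  0.    ]
```

Call:
move_arm(motion=[[[0,0,-0.008],[0,0,-0.06],-0.1],[[0,0,-0.008],[0,0,-0.06],-0.1],[[0,0,-0.008],[0,0,-0.06],-0.1],[[0,0,-0.008],[0,0,-0.06],-0.1],[[0,0,-0.008],[0,0,-0.06],-0.1],[[0,0,-0.008],[0,0,-0.06],-0.1],[[0,0,-0.008],[0,0,-0.06],-0.1],[[0,0,-0.03],[0,0,0],-0.1],[[0,0,-0.05],[0,0,0],-0.1],[[0,0,-0.05],[0,0,0],-0.1]])

```text
time_s: 15.87
position: [0.5001, -0.2211, 0.0479]
tool_rot: [[-0.89, -0.455, -0.004], [-0.455, 0.89, 0.002], [0.002, 0.003, -1.0]]
ft_force: [-0.3, 0.2, -2.0]
grip_width: 0.0494
```

```bash
python3 st.py .5 -.221 .0395
```

```text
t 15.87 p [ 0.5001 -0.2211  0.0479] q [ -36.2   33.1   89.2   -0.    57.9 -153.3] F [-0.3  0.2 -2. ] M [-0.   -0.05  0.05] w 0.0494 yaw -152.9 tilt [-0.22  0.11]
to go (units) [-0.001  0.007  0.418]
level (units) [ 0.0016 -0.0012  0.    ]
```

Call:
move_arm(motion=[[[0,0,-0.1],[0,0,0],-0.1],[[0,0,-0.15],[0,0,0],-0.1],[[0,0,-0.15],[0,0,0],-0.1]], squeeze=35)

```text
time_s: 16.12
position: [0.4996, -0.2209, 0.0559]
tool_rot: [[-0.893, -0.451, -0.005], [-0.451, 0.893, 0.003], [0.004, 0.005, -1.0]]
ft_force: [-0.2, 0.5, -2.2]
grip_width: 0.0496
```

```bash
python3 st.py .5 -.221 .09
```

```text
t 16.12 p [ 0.4996 -0.2209  0.0559] q [-3.63e+01  3.25e+01  8.87e+01 -1.00e-01  5.91e+01 -1.53e+02] F [-0.2  0.5 -2.2] M [-0.02  0.   -0.04] w 0.0496 yaw -153.2 tilt [-0.31  0.16]
to go (units) [-0.011 -0.003 -1.707]
level (units) [ 0.0024 -0.0017 -0.    ]
```

```bash
python3 - <<'E'
import numpy as np
d=np.array([-.073,.121])/.02/8
for k in range(8):
    y=np.radians(-153-7.16*(3+k)-3.5); print(k,(d@[np.cos(y),np.sin(y)]).round(2),(d@[np.sin(y),-np.cos(y)]).round(2))
E
```

```text
0 0.43 0.77
1 0.52 0.71
2 0.61 0.64
3 0.68 0.56
4 0.75 0.47
5 0.8 0.37
6 0.84 0.27
7 0.87 0.17
```

Call:
move_arm(motion=[[[0,0,-0.7],[0.001,-0.001,0.06],-0.1],[[0,0,-0.8],[0.001,-0.001,0.06],-0.1],[[0,0,-0.7],[0,0,0.06],-0.1],[[0.43,0.77,0],[0,0,0.06],-0.1],[[0.52,0.71,0],[0,0,0.06],-0.1],[[0.61,0.64,0],[0,0,0.06],-0.1],[[0.68,0.56,0],[0,0,0.06],-0.1],[[0.75,0.47,0],[0,0,0.06],-0.1],[[0.8,0.37,0],[0,0,0.06],-0.1],[[0.84,0.27,0],[0,0,0.06],-0.1],[[0.87,0.17,0],[0,0,0.06],-0.1],[[0,0,0],[0,0,0.06],-0.1]])

```text
time_s: 17.12
position: [0.4155, -0.0999, 0.1057]
tool_rot: [[-0.509, 0.861, 0.001], [0.861, 0.509, -0.002], [-0.002, -0.0, -1.0]]
ft_force: [0.2, 0.1, -2.2]
grip_width: 0.0492
```

```bash
python3 st.py .427 -.1 .03; python3 - <<'E'
from h import *
s=imaging.get_image("scene"); cv2.imwrite("pics/s4.png",s["img"])
s=imaging.get_image("top"); cv2.imwrite("pics/t4.png",s["img"])
crop(s,"t4b.png",310,130,400,250,5)
E
```

```text
t 17.12 p [ 0.4155 -0.0999  0.1057] q [-2.940e+01  1.850e+01  1.041e+02 -1.000e-01  5.720e+01 -6.000e+01] F [ 0.2  0.1 -2.2] M [-0.02 -0.02 -0.06] w 0.0492 yaw 120.6 tilt [ 0.05 -0.09]
to go (units) [-0.291  0.492  3.787]
level (units) [-0.      0.0009 -0.    ]
```

View pics/s4.png

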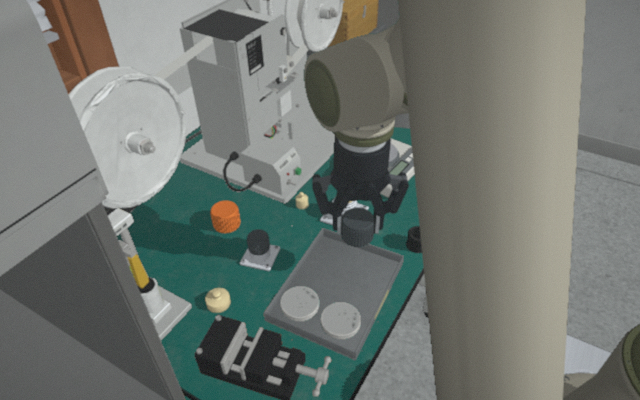

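View pics/t4.png

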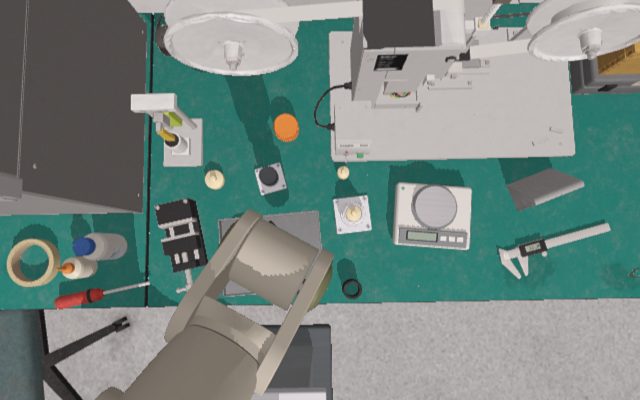

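Call:
move_arm(motion=[[[-0.15,0.25,0.5],[0,0.001,0.06],-0.1],[[-0.11,0.26,0.6],[0,0,0.06],-0.1],[[0,0,0.7],[0,0,0.06],-0.1],[[0,0,0.7],[0,0,0.04],-0.1],[[0,0,0.6],[0,0,0],-0.1],[[0,0,0.4],[0,0,0],-0.1],[[0,0,0.1],[0,0,0],-0.1]])

```text
time_s: 17.8
position: [0.4341, -0.1063, 0.0336]
tool_rot: [[-0.086, 0.996, 0.011], [0.996, 0.086, -0.007], [-0.008, 0.01, -1.0]]
ft_force: [-0.6, -0.0, -1.2]
grip_width: 0.0496
```

```bash
python3 st.py .427 -.1 .0125
```

```text
t 17.8 p [ 0.4341 -0.1063  0.0336] q [-2.900e+01  2.720e+01  1.065e+02 -1.000e-01  4.560e+01 -3.390e+01] F [-0.6 -0.  -1.2] M [-0.05  0.01  0.  ] w 0.0496 yaw 94.9 tilt [ 0.61 -0.39]
to go (units) [ 0.351 -0.338  1.05 ]
level (units) [0.0048 0.0037 0.    ]
```

Call:
move_arm(motion=[[[0.15,-0.15,0.2],[0.005,0.004,0],-0.1],[[0.12,-0.12,0.2],[0.001,0.001,0],-0.1],[[0.05,-0.05,0.2],[0,0,0],-0.1],[[0,0,0.1],[0,0,0],-0.1],[[0,0,0],[0,0,0],-0.1]])

```text
time_s: 18.22
position: [0.4275, -0.1008, 0.0193]
tool_rot: [[-0.092, 0.996, -0.002], [0.996, 0.092, 0.003], [0.003, -0.002, -1.0]]
ft_force: [-0.4, -0.1, -2.7]
grip_width: 0.0493
```

```bash
python3 st.py .427 -.1 .0125
```

```text
t 18.22 p [ 0.4275 -0.1008  0.0193] q [-2.880e+01  2.860e+01  1.079e+02  1.000e-01  4.380e+01 -3.420e+01] F [-0.4 -0.1 -2.7] M [ 0.05 -0.03 -0.01] w 0.0493 yaw 95.3 tilt [-0.14  0.14]
to go (units) [ 0.04  -0.018  0.338]
level (units) [-0.001  -0.0013 -0.    ]
```

Call:
move_arm(motion=[[[0,0,0.12],[-0.001,-0.001,0],-0.1],[[0,0,0.1],[0,0,0],-0.1],[[0,0,0.05],[0,0,0],-0.1],[[0,0,0.03],[0,0,0],-0.1],[[0,0,0.02],[0,0,0],-0.1]])

```text
time_s: 18.63
position: [0.428, -0.1011, 0.013]
tool_rot: [[-0.093, 0.996, 0.002], [0.996, 0.093, -0.001], [-0.001, 0.002, -1.0]]
ft_force: [-1.8, -2.3, 2.0]
grip_width: 0.0497
```

```bash
python3 st.py .427 -.1 .0117
```

```text
t 18.63 p [ 0.428  -0.1011  0.013 ] q [-28.8  29.2 108.3   0.   42.4 -34.1] F [-1.8 -2.3  2. ] M [-0.26  0.27 -0.02] w 0.0497 yaw 95.3 tilt [ 0.11 -0.04]
to go (units) [ 0.057 -0.043  0.066]
level (units) [0.0008 0.0004 0.    ]
```

Call:
move_arm(motion=[[[0,0,0.02],[0.001,0,0],-0.1],[[0,0,0.02],[0,0,0],-0.1]])

```text
time_s: 18.8
position: [0.428, -0.1013, 0.0129]
tool_rot: [[-0.093, 0.996, -0.0], [0.996, 0.093, -0.002], [-0.001, -0.0, -1.0]]
ft_force: [-1.7, 1.0, 7.9]
grip_width: 0.0493
```

```bash
python3 st.py .427 -.1 .0117
```

```text
t 18.8 p [ 0.428  -0.1013  0.0129] q [-2.880e+01  2.930e+01  1.082e+02 -1.000e-01  4.250e+01 -3.400e+01] F [-1.7  1.   7.9] M [0.27 0.32 0.  ] w 0.0493 yaw 95.3 tilt [-0.01 -0.09]
to go (units) [ 0.068 -0.043  0.059]
level (units) [-0.0001  0.0007 -0.    ]
```

Seated. Release, to about 64 mm, and rise.

Call:
move_arm(motion=[[[0,0,0],[0,0,0],0.1],[[0,0,0],[0,0,0],0.4],[[0,0,0],[0,0,0],0.5],[[0,0,0],[0,0,0],0.5],[[0,0,-0.3],[0,0,0],0.5],[[0,0,-0.8],[0,0,0],0.5],[[0,0,-1],[0,0,0],0.5],[[0,0,-1],[0,0,0],0.5],[[0,0,-1],[0,0,0],0.5],[[0,0,-0.8],[0,0,0],0.5]])

```text
time_s: 19.63
position: [0.4269, -0.1005, 0.1144]
tool_rot: [[-0.093, 0.996, -0.005], [0.996, 0.093, 0.002], [0.002, -0.005, -1.0]]
ft_force: [0.4, 0.2, -0.3]
grip_width: 0.0641
```

```bash
python3 st.py .427 -.1 .1; python3 - <<'E'
from h import *
s=imaging.get_image("scene"); cv2.imwrite("pics/s5.png",s["img"]); crop(s,"s5b.png",280,170,420,300,5)
s=imaging.get_image("top");crop(s,"t5b.png",310,160,400,250,6)
E
```

```text
t 19.63 p [ 0.4269 -0.1005  0.1144] q [-2.870e+01  1.890e+01  1.016e+02 -1.000e-01  5.990e+01 -3.400e+01] F [ 0.4  0.2 -0.3] M [ 0.04 -0.04  0.01] w 0.0641 yaw 95.3 tilt [-0.31  0.09]
to go (units) [0.022 0.013 0.719]
level (units) [-0.0025 -0.001   0.    ]
```

View pics/s5b.png

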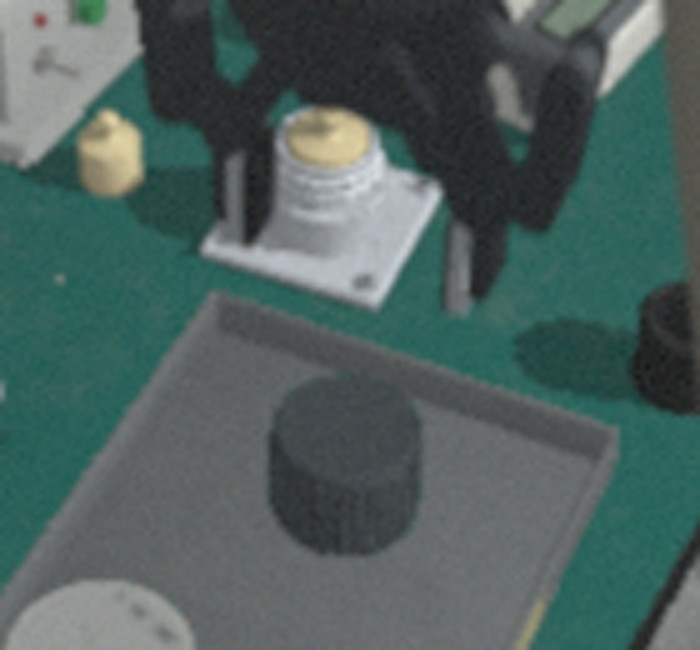

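View pics/t5b.png

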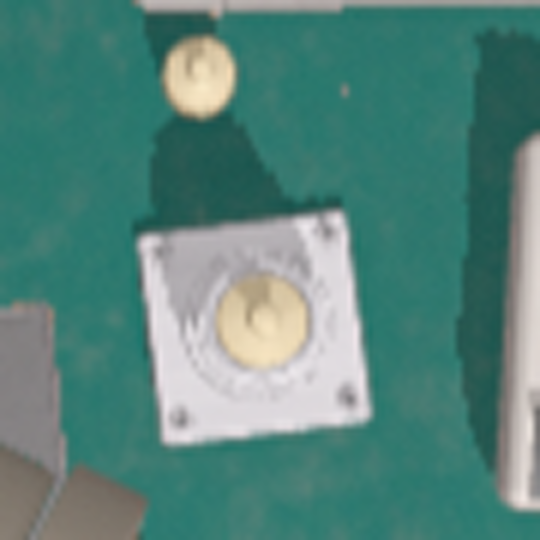

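```bash
python3 - <<'E'
from h import *
d=imaging.get_image("top");s=imaging.get_image("scene")
print(atz(d,np.array([263,319])/6+[310,160]-.4,.05),atz(d,np.array([268,316])/6+[310,160]-.4,.059))
print(atz(s,np.array([328,139])/5+[280,170]-.4,.05))
E
python3 st.py .5 -.2205 .1144
```

```text
[[ 0.49957334 -0.21970956  0.05      ]] [[ 0.4998529 -0.2207359  0.059    ]]
[[ 0.49625968 -0.21394733  0.05      ]]
t 19.83 p [ 0.4267 -0.1004  0.1127] q [-2.870e+01  1.900e+01  1.017e+02 -1.000e-01  5.960e+01 -3.400e+01] F [ 0.1 -0.7 -0.1] M [-0.01 -0.    0.02] w 0.0641 yaw 95.3 tilt [-0.34  0.1 ]
to go (units) [-6.317  3.092 -0.12 ]
level (units) [-0.0027 -0.0011  0.    ]
```

Call:
move_arm(motion=[[[-0.9,0.44,0],[-0.002,-0.001,0],0.3],[[-0.9,0.44,0],[0,0,0],0.1],[[-0.9,0.44,0],[0,0,0],-0.1],[[-0.9,0.44,0],[0,0,0],-0.3],[[-0.9,0.44,0],[0,0,0],-0.3],[[-0.9,0.44,0],[0,0,0],-0.3],[[-0.8,0.4,0.2],[0,0,0],-0.3],[[-0.1,0.06,0.4],[0,0,0],-0.3],[[0,0,0.6],[0,0,0],-0.3],[[0,0,0.4],[0,0,0],-0.3],[[0,0,0],[0,0,0],-0.3]])

```text
time_s: 20.75
position: [0.4964, -0.2209, 0.0648]
tool_rot: [[-0.093, 0.995, -0.022], [0.996, 0.093, 0.014], [0.016, -0.02, -1.0]]
ft_force: [0.1, -0.4, -0.3]
grip_width: 0.0297
```

```bash
python3 st.py .5 -.2208 .0525
```

```text
t 20.75 p [ 0.4964 -0.2209  0.0648] q [-36.4  31.9  87.9  -0.1  61.7 -41.7] F [ 0.1 -0.4 -0.3] M [-0.03  0.01  0.02] w 0.0297 yaw 95.3 tilt [-1.25  0.81]
to go (units) [-0.022  0.193  0.61 ]
level (units) [-0.0097 -0.0077 -0.    ]
```

Call:
move_arm(motion=[[[0,0.1,0.1],[-0.009,-0.007,0],-0.3],[[0,0.05,0.1],[-0.001,-0.001,0],-0.3],[[0,0,0],[0,0,0],-0.3]])

```text
time_s: 21.0
position: [0.4979, -0.2185, 0.0589]
tool_rot: [[-0.094, 0.996, -0.003], [0.996, 0.094, 0.002], [0.003, -0.003, -1.0]]
ft_force: [0.2, 0.4, -0.9]
grip_width: 0.0297
```

```bash
python3 st.py .5 -.2208 .0525;  python3 - <<'E'
from h import *
s=imaging.get_image("scene"); crop(s,"s6.png",310,160,390,230,9)
E
```

```text
t 21.0 p [ 0.4979 -0.2185  0.0589] q [-36.2  32.   89.1   0.   59.1 -41.6] F [ 0.2  0.4 -0.9] M [ 0.03 -0.05  0.  ] w 0.0297 yaw 95.4 tilt [-0.17  0.13]
to go (units) [-0.126  0.096  0.32 ]
level (units) [-0.0013 -0.0012  0.    ]
```

View pics/s6.png

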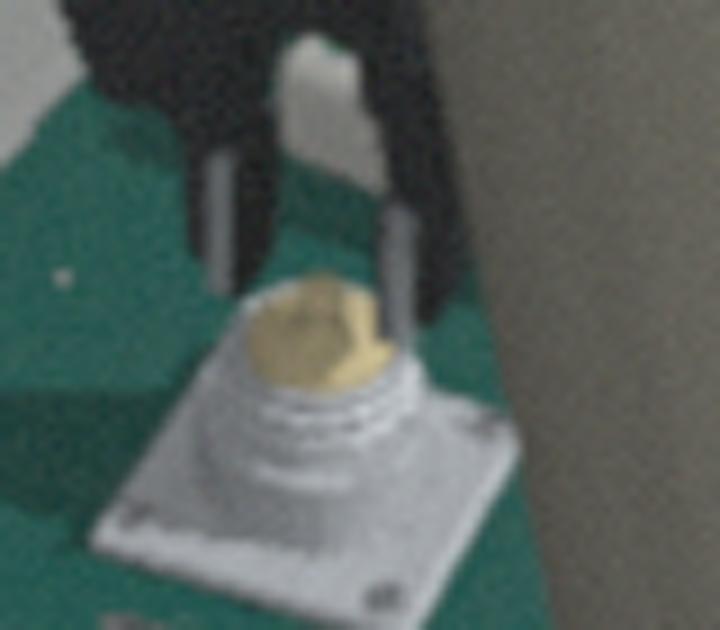

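Call:
move_arm(motion=[[[-0.1,0.08,0.1],[-0.001,-0.001,0],-0.3],[[-0.03,0.03,0.1],[0,0,0],-0.4],[[0,0,0.06],[0,0,0],-0.45],[[0,0,0],[0,0,0],-0.5]])

```text
time_s: 21.38
position: [0.5009, -0.221, 0.0544]
tool_rot: [[-0.095, 0.996, 0.0], [0.996, 0.095, -0.0], [-0.0, 0.0, -1.0]]
ft_force: [-0.1, 0.3, 0.6]
grip_width: 0.0212
```

```bash
python3 st.py .5 -.2208 .0525
```

```text
t 21.38 p [ 0.5009 -0.221   0.0544] q [-36.2  32.6  88.9  -0.   58.5 -41.6] F [-0.1  0.3  0.6] M [0.03 0.01 0.04] w 0.0212 yaw 95.4 tilt [ 0.01 -0.02]
to go (units) [ 0.013 -0.043  0.094]
level (units) [ 0.      0.0002 -0.    ]
```

Call:
move_arm(motion=[[[0,-0.02,0.07],[0,0,0],-0.55],[[0,0,0.01],[0,0,0],-0.65],[[0,0,0],[0,0,0],-0.75],[[0,0,0],[0,0,0],-0.9],[[0,0,0],[0,0,0],-1]], squeeze=25)

```text
time_s: 21.8
position: [0.5004, -0.2211, 0.0528]
tool_rot: [[-0.094, 0.996, 0.0], [0.996, 0.094, -0.0], [-0.0, 0.0, -1.0]]
ft_force: [0.5, 0.9, -0.3]
grip_width: 0.0075
```

```bash
python3 st.py .5 -.2208 .0525;  python3 - <<'E'
from h import *
s=imaging.get_image("scene"); crop(s,"s7.png",310,160,390,230,9)
E
```

```text
t 21.8 p [ 0.5004 -0.2211  0.0528] q [-36.2  32.7  89.   -0.   58.3 -41.6] F [ 0.5  0.9 -0.3] M [ 0.04 -0.04  0.01] w 0.0075 yaw 95.4 tilt [ 0.   -0.02]
to go (units) [ 0.019 -0.019  0.016]
level (units) [0.     0.0002 0.    ]
```

View pics/s7.png

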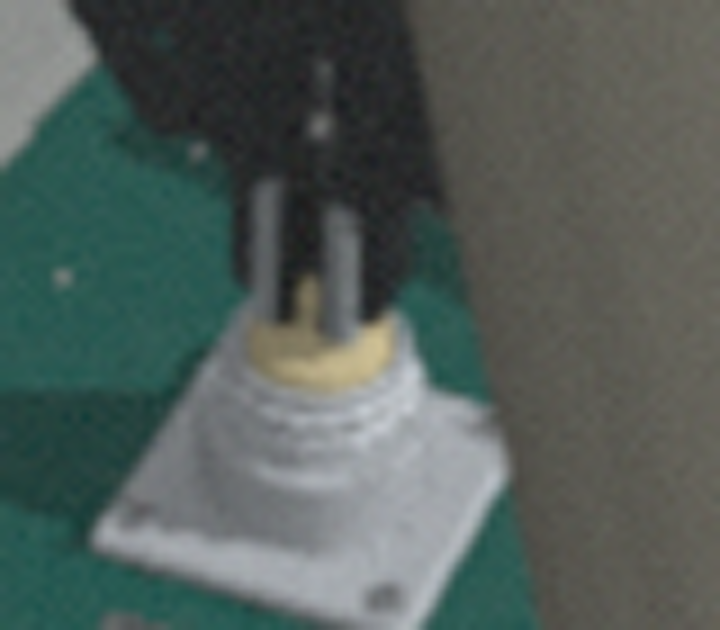

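Call:
move_arm(motion=[[[0,0,0],[0,0,0],-1],[[0,0,0],[0,0,0],-1]])

```text
time_s: 22.02
position: [0.5004, -0.2211, 0.0528]
tool_rot: [[-0.094, 0.996, 0.0], [0.996, 0.094, -0.0], [-0.0, 0.0, -1.0]]
ft_force: [-0.8, 0.5, -0.2]
grip_width: 0.0079
```

```bash
python3 st.py .5 -.2208 .0525
```

```text
t 22.02 p [ 0.5004 -0.2211  0.0528] q [-36.2  32.7  89.   -0.   58.3 -41.6] F [-0.8  0.5 -0.2] M [-0.02  0.02 -0.02] w 0.0079 yaw 95.4 tilt [ 0.   -0.02]
to go (units) [ 0.019 -0.018  0.015]
level (units) [0.     0.0002 0.    ]
```

Call:
move_arm(motion=[[[0,0,-0.1],[0,0,0],-1],[[0,0,-0.2],[0,0,0],-1],[[0,0,-0.3],[0,0,0],-1],[[0,0,-0.4],[0,0,0],-1]])

```text
time_s: 22.35
position: [0.4997, -0.2206, 0.0729]
tool_rot: [[-0.094, 0.996, -0.003], [0.996, 0.094, 0.002], [0.002, -0.002, -1.0]]
ft_force: [0.1, 0.4, -1.1]
grip_width: 0.0076
```

```bash
python3 st.py .508 -.38 .09;  python3 - <<'E'
from h import *
s=imaging.get_image("scene"); crop(s,"s8.png",310,150,390,220,9)
E
```

```text
t 22.35 p [ 0.4997 -0.2206  0.0729] q [-36.2  31.1  87.9  -0.   61.2 -41.6] F [ 0.1  0.4 -1.1] M [0.02 0.05 0.05] w 0.0076 yaw 95.4 tilt [-0.15  0.09]
to go (units) [-7.97  -0.341 -0.869]
level (units) [-0.0012 -0.0009  0.    ]
```

View pics/s8.png

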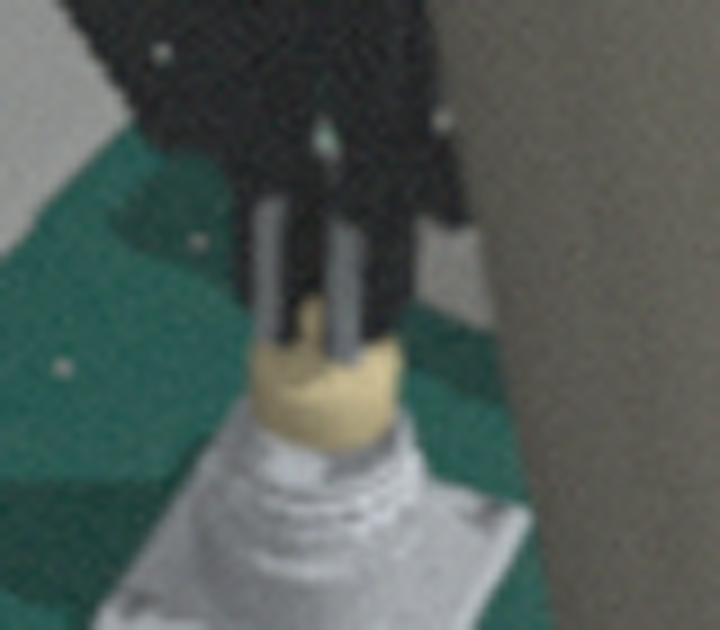

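Call:
move_arm(motion=[[[-0.2,0,-0.6],[-0.001,-0.001,0],-1],[[-0.5,-0.02,-0.5],[0,0,0],-1],[[-0.8,-0.04,-0.3],[0,0,0],-1],[[-0.9,-0.04,0],[0,0,0],-1],[[-0.9,-0.04,0],[0,0,0],-1],[[-0.9,-0.04,0],[0,0,0],-1],[[-0.9,-0.04,0],[0,0,0],-1],[[-0.9,-0.04,0],[0,0,0],-1],[[-0.7,-0.04,0],[0,0,0],-1],[[-0.5,-0.02,0],[0,0,0],-1],[[-0.2,0,0],[0,0,0],-1],[[0,0,0],[0,0,0],-1]])

```text
time_s: 23.4
position: [0.5092, -0.3757, 0.1123]
tool_rot: [[-0.096, 0.995, 0.009], [0.995, 0.097, -0.008], [-0.009, 0.008, -1.0]]
ft_force: [-0.2, 0.4, -0.8]
grip_width: 0.0075
```

```bash
python3 st.py .508 -.38 .07;  python3 - <<'E'
from h import *
s=imaging.get_image("scene"); cv2.imwrite("pics/s9.png",s["img"])
s=imaging.get_image("top"); cv2.imwrite("pics/t9.png",s["img"])
E
```

```text
t 23.4 p [ 0.5092 -0.3757  0.1123] q [-47.1  35.4  71.    0.1  72.9 -52.7] F [-0.2  0.4 -0.8] M [ 0.   -0.02 -0.01] w 0.0075 yaw 95.5 tilt [ 0.51 -0.47]
to go (units) [-0.189 -0.1    2.117]
level (units) [0.0039 0.0043 0.    ]
```

View pics/s9.png

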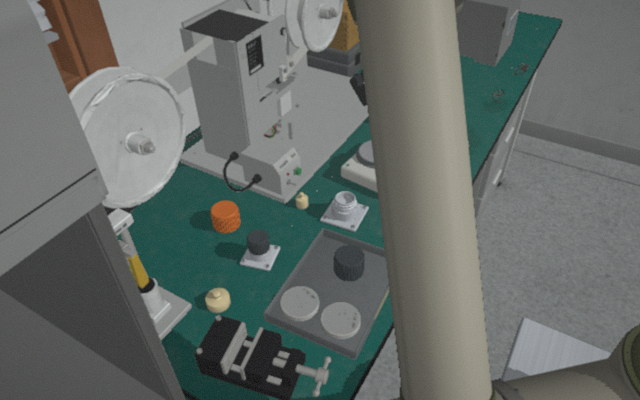

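View pics/t9.png

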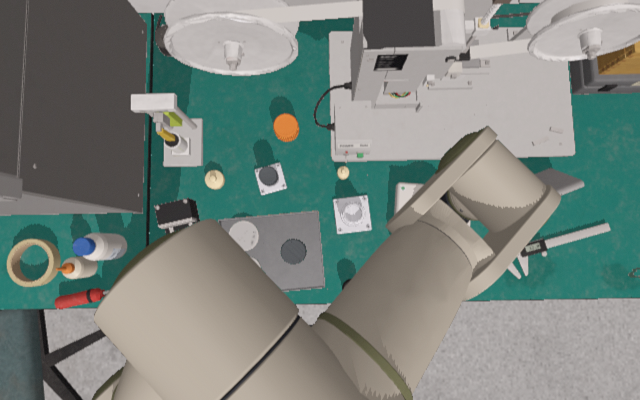

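Call:
move_arm(motion=[[[-0.15,-0.02,0.3],[0.004,0.004,0],-1],[[-0.12,0,0.5],[0.001,0.001,0],-1],[[-0.03,0,0.5],[0,0,0],-1],[[0,0,0.4],[0,0,0],-1],[[0,0,0.1],[0,0,0],-1],[[0,0,0],[0,0,0],-1]])

```text
time_s: 24.0
position: [0.5095, -0.3778, 0.0715]
tool_rot: [[-0.1, 0.995, -0.006], [0.995, 0.1, 0.005], [0.006, -0.005, -1.0]]
ft_force: [0.4, 0.1, -0.6]
grip_width: 0.0077
```

```bash
python3 st.py .5088 -.382 .066
```

```text
t 24.0 p [ 0.5095 -0.3778  0.0715] q [-47.2  38.5  72.4  -0.   69.6 -52.9] F [ 0.4  0.1 -0.6] M [-0.02 -0.01  0.01] w 0.0077 yaw 95.7 tilt [-0.34  0.3 ]
to go (units) [-0.207 -0.055  0.276]
level (units) [-0.0026 -0.0028 -0.    ]
```

Call:
move_arm(motion=[[[-0.15,-0.04,0.03],[-0.002,-0.002,0],-1],[[-0.08,-0.02,0.03],[-0.001,-0.001,0],-1],[[0,0,0.03],[0,0,0],-1],[[0,0,0],[0,0,0],-1]])

```text
time_s: 24.33
position: [0.5088, -0.3829, 0.0696]
tool_rot: [[-0.1, 0.995, 0.002], [0.995, 0.1, -0.001], [-0.001, 0.002, -1.0]]
ft_force: [-0.5, -0.2, -0.7]
grip_width: 0.0073
```

```bash
python3 st.py .5088 -.382 .066
```

```text
t 24.33 p [ 0.5088 -0.3829  0.0696] q [-47.6  38.6  72.5   0.   68.8 -53.4] F [-0.5 -0.2 -0.7] M [ 0.02 -0.   -0.02] w 0.0073 yaw 95.8 tilt [ 0.09 -0.06]
to go (units) [0.043 0.006 0.18 ]
level (units) [0.0007 0.0005 0.    ]
```

Call:
move_arm(motion=[[[0.02,0,0.06],[0.001,0,0],-1],[[0,0,0.06],[0,0,0],-1],[[0,0,0.03],[0,0,0],-1],[[0,0,0.02],[0,0,0],-1]])

```text
time_s: 24.67
position: [0.509, -0.3828, 0.0669]
tool_rot: [[-0.1, 0.995, 0.001], [0.995, 0.1, -0.003], [-0.003, 0.0, -1.0]]
ft_force: [-0.0, 0.1, -1.3]
grip_width: 0.0078
```

```bash
python3 st.py .5088 -.382 .0655;python3 - <<'E'
from h import *
s=imaging.get_image("scene"); crop(s,"s10.png",330,110,440,200,7)
s=imaging.get_image("top"); crop(s,"t10.png",390,150,500,240,7)
E
```

```text
t 24.67 p [ 0.509  -0.3828  0.0669] q [-47.5  38.8  72.7  -0.1  68.4 -53.3] F [-0.   0.1 -1.3] M [0.03 0.04 0.01] w 0.0078 yaw 95.8 tilt [ 0.03 -0.15]
to go (units) [ 0.038 -0.005  0.068]
level (units) [ 0.0002  0.0012 -0.    ]
```

View pics/s10.png

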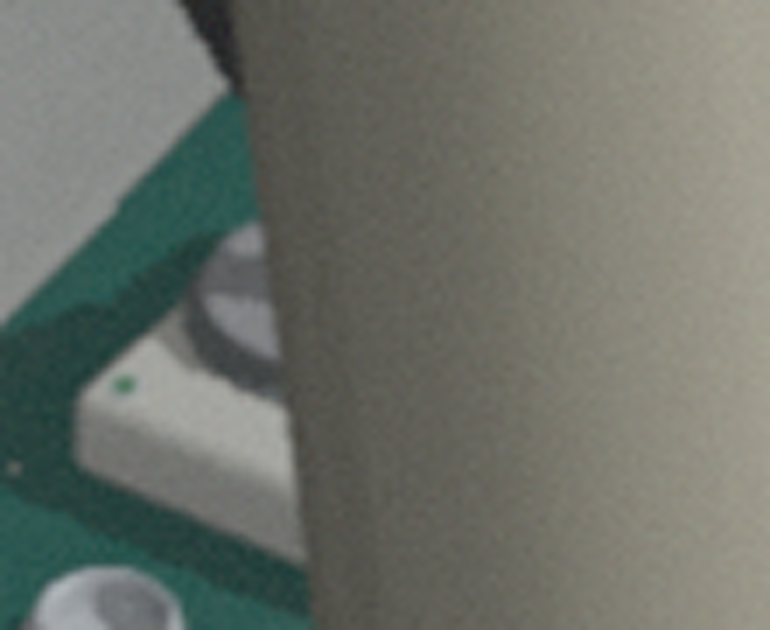

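Occluded; go by force. Continue in fine steps.

Call:
move_arm(motion=[[[0.02,0,0.03],[0,0.001,0],-1],[[0,0,0.02],[0,0,0],-1],[[0,0,0.02],[0,0,0],-1],[[0,0,0],[0,0,0],-1]])

```text
time_s: 25.1
position: [0.509, -0.3823, 0.0655]
tool_rot: [[-0.1, 0.995, 0.001], [0.995, 0.1, -0.0], [-0.001, 0.0, -1.0]]
ft_force: [0.1, 0.2, -0.6]
grip_width: 0.0075
```

```bash
python3 st.py .5088 -.382 .0655
```

```text
t 25.1 p [ 0.509  -0.3823  0.0655] q [-47.6  38.9  72.7   0.   68.3 -53.3] F [ 0.1  0.2 -0.6] M [ 0.08  0.02 -0.02] w 0.0075 yaw 95.8 tilt [ 0.03 -0.03]
to go (units) [ 0.018 -0.008 -0.001]
level (units) [0.0002 0.0002 0.    ]
```

Call:
move_arm(motion=[[[0.01,0,0.02],[0,0,0],-1],[[0,0,0.02],[0,0,0],-1],[[0,0,0],[0,0,0],-1]])

```text
time_s: 25.35
position: [0.509, -0.3823, 0.0649]
tool_rot: [[-0.1, 0.995, 0.001], [0.995, 0.1, -0.001], [-0.001, 0.001, -1.0]]
ft_force: [-0.3, 0.8, 0.2]
grip_width: 0.0073
```

```bash
for i in 1 ; do python3 st.py .5088 -.382 .0655; done
```

```text
t 25.35 p [ 0.509  -0.3823  0.0649] q [-47.5  38.9  72.8  -0.   68.2 -53.3] F [-0.3  0.8  0.2] M [-0.01  0.11 -0.  ] w 0.0073 yaw 95.8 tilt [ 0.04 -0.06]
to go (units) [ 0.018 -0.007 -0.029]
level (units) [ 0.0003  0.0005 -0.    ]
```

Call:
move_arm(motion=[[[0,0,0.015],[0,0,0],-1],[[0,0,0],[0,0,0],-1]])

```text
time_s: 25.52
position: [0.509, -0.3824, 0.0648]
tool_rot: [[-0.1, 0.995, 0.001], [0.995, 0.1, -0.001], [-0.001, 0.001, -1.0]]
ft_force: [-0.2, -0.4, 1.1]
grip_width: 0.0077
```

```bash
for i in 1 ; do python3 st.py .5088 -.382 .0655; done
```

```text
t 25.52 p [ 0.509  -0.3824  0.0648] q [-47.5  38.9  72.8  -0.   68.2 -53.3] F [-0.2 -0.4  1.1] M [ 0.01  0.14 -0.03] w 0.0077 yaw 95.8 tilt [ 0.05 -0.07]
to go (units) [ 0.019 -0.008 -0.035]
level (units) [ 0.0003  0.0006 -0.    ]
```

Call:
move_arm(motion=[[[0,0,0],[0,0,0],-0.75],[[0,0,0],[0,0,0],-0.65],[[0,0,0],[0,0,0],-0.55],[[0,0,0],[0,0,0],-0.5],[[0,0,0],[0,0,0],-0.5]])

```text
time_s: 25.93
position: [0.5091, -0.3824, 0.0648]
tool_rot: [[-0.1, 0.995, 0.001], [0.995, 0.1, -0.001], [-0.001, 0.001, -1.0]]
ft_force: [1.2, -0.7, 0.3]
grip_width: 0.0215
```

```bash
for i in 1 ; do python3 st.py .5088 -.382 .0655; done
```

```text
t 25.93 p [ 0.5091 -0.3824  0.0648] q [-47.5  38.9  72.8   0.   68.2 -53.3] F [ 1.2 -0.7  0.3] M [0.04 0.   0.03] w 0.0215 yaw 95.8 tilt [ 0.07 -0.07]
to go (units) [ 0.02  -0.015 -0.036]
level (units) [ 0.0005  0.0007 -0.    ]
```

Rise straight up, then draw back in −x/−y so the cameras see the pan.

Call:
move_arm(motion=[[[0,0,-0.1],[0,0,0],-0.4],[[0,0,-0.2],[0,0,0],-0.4],[[0,0,-0.5],[0,0,0],-0.4],[[0,0,-1],[0,0,0],-0.4],[[0,0,-1],[0,0,0],-0.4],[[0,0,-1],[0,0,0],-0.4],[[0,0,-1],[0,0,0],-0.4],[[0,0,-1],[0,0,0],-0.4],[[-0.4,-0.7,-0.5],[0,0,0],-0.4],[[-0.6,-0.8,0],[0,0,0],-0.4],[[-0.6,-0.8,0],[0,0,0],-0.4],[[-0.6,-0.8,0],[0,0,0],-0.4]])

```text
time_s: 26.93
position: [0.4527, -0.4309, 0.207]
tool_rot: [[-0.107, 0.994, 0.006], [0.994, 0.107, -0.007], [-0.007, 0.006, -1.0]]
ft_force: [-0.0, -0.8, 0.3]
grip_width: 0.0257
```

Call:
move_arm(motion=[[[-0.6,-0.8,0],[0,0,0],-0.4],[[-0.6,-0.8,0],[0,0,0],-0.4],[[-0.6,-0.8,0],[0,0,0],-0.4],[[-0.6,-0.8,0],[0,0,0],-0.4],[[-0.6,-0.8,0],[0,0,0],-0.4],[[-0.6,-0.8,0],[0,0,0],-0.4],[[-0.6,-0.8,0],[0,0,0],-0.4],[[-0.5,-0.7,0],[0,0,0],-0.4],[[-0.3,-0.4,0],[0,0,0],-0.4],[[0,0,0],[0,0,0],-0.4]])

```text
time_s: 27.77
position: [0.3209, -0.5516, 0.2187]
tool_rot: [[-0.104, 0.995, 0.011], [0.994, 0.104, -0.017], [-0.018, 0.009, -1.0]]
ft_force: [-0.1, 0.7, 0.9]
grip_width: 0.0258
```

```bash
python3 st.py;python3 - <<'E'
from h import *
s=imaging.get_image("scene"); cv2.imwrite("pics/s11f.png",s["img"]);crop(s,"s11.png",330,110,440,200,7)
s=imaging.get_image("top"); cv2.imwrite("pics/t11f.png",s["img"]); crop(s,"t11.png",390,160,490,255,7)
E
```

```text
t 27.77 p [ 0.3209 -0.5516  0.2187] q [-70.5  30.8  61.2   0.3  86.8 -76.5] F [-0.1  0.7  0.9] M [ 0.02  0.02 -0.03] w 0.0258 yaw 96.0 tilt [ 0.62 -0.99]
level (units) [0.0043 0.0087 0.    ]
```

View pics/s11f.png

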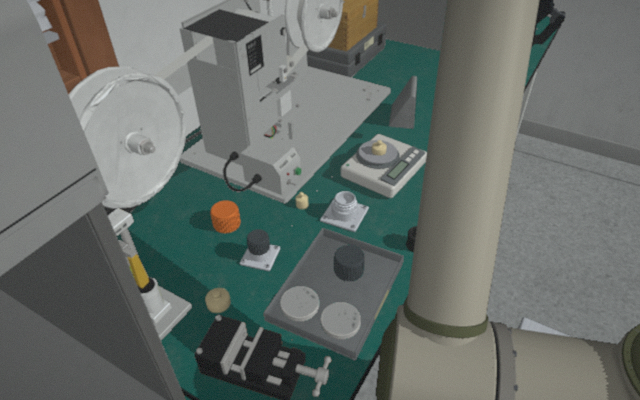

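View pics/t11.png

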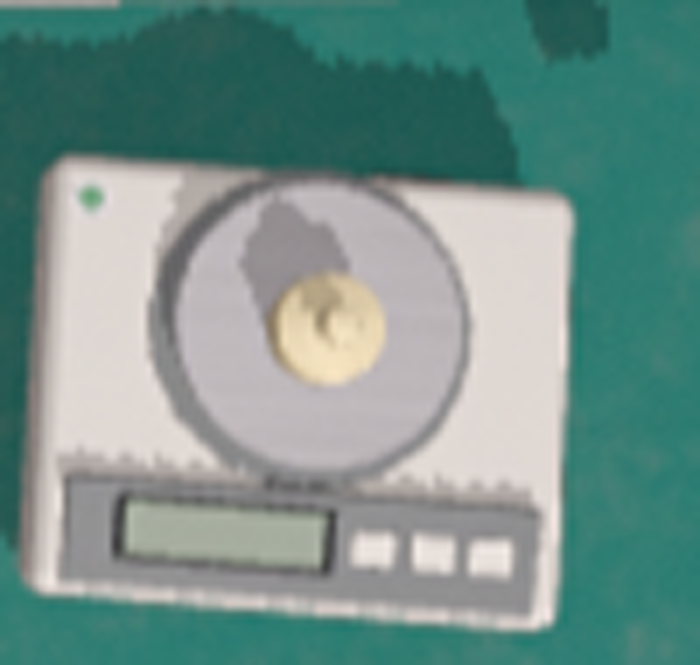

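View pics/t11f.png

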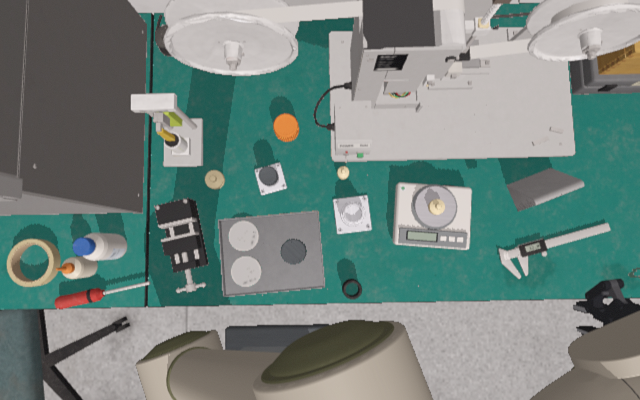

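```bash
python3 - <<'E'
from h import *
d=imaging.get_image("top")
print("pan",atz(d,np.array([322,325])/7+[390,160]-.4,.046),"weight top",atz(d,np.array([329,328])/7+[390,160]-.4,.0625))
job.close_job()
E
```

```text
pan [[ 0.50975511 -0.38170626  0.046     ]] weight top [[ 0.50749156 -0.3793844   0.0625    ]]
the job is handed in; nothing more can be done
```

The job is done and handed in at about 28 s of the 72 s allowed.

- **Lid:** I unscrewed it in two strokes, about 620° in all. The force readings between moves stayed under about 5 N. Once free it weighed about 2 N in the gripper, which matches the lid. It now stands mouth down on the free part of the tray floor.
- **Check weight:** I lifted it by its knob and lowered it onto the pan in steps of about 0.4 mm, with about 1 N at contact before I opened the fingers. The last pictures show it upright, and I measured it about 3 mm from the pan's centre, where camera error alone can be 2 mm.
- **Everything else:** In the last top picture the other two weights, the loupe, the small pot and the orange look-alike are where they started. The arm was well clear of everything.

**Checks that disagreed:**
- The gripper read 7.5 mm on the 10 mm knob. The hold was steady and the weight did not slip.
- Before the lift, the scene camera put the check weight about 7 mm from where the top camera did. I trusted the top camera, which agreed with where the lid had centred the gripper.
- The arm hid the pan from the cameras as I set the weight down, so I judged contact by force and height.

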